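# Chock a row of ticket rolls in the supply tray

## Task

Lay the three loose paper ticket rolls on their sides in the wooden tray, side by side in one close row that starts against the tray's fence, each roll lying straight across the tray near its middle line. Then chock the row: lay the notched aluminium stop plate flat on the tray at the other end, between the two low cheeks, with its notch over the steel pin and its lip towards the rolls, so that the row cannot roll apart. Do not disturb the mug, the stapler or the tape roll.

Things in the scene. Friction and masses are not known exactly. Their poses are not given: they have to be found in the camera images.
- tray: fixed flat wooden tray without side walls: board 124 (x) by 265 (y) mm, 6 mm thick; origin at the centre of its underside, on the desk, z up. The row runs along its y axis, roll axes along its x axis, middle line x = 0, fence at the +y end. Roll centres of a tight row: y = +89.5, +33.5, -22.5 mm, 34 mm above the desk. Steel pin and two low cheeks at the -y end
- tray_fence (a point): middle of the lower edge of the fence's inner face, on the board (6 mm above the desk), at tray y = +117.5 mm; axes as the tray. The fence is an upright wooden rail across the tray, 100 mm long in x, 15 mm thick, top 40 mm above the desk
- tray_pin (a point): steel pin, 8 mm in diameter, at tray x = 0, y = -109.5 mm, with a tapered tip 22 mm above the desk; the point is on its axis 14 mm above the desk; axes as the tray. It stands between two low wooden cheeks, tops 16 mm above the desk, that run from tray y = -123.5 to -57.5 mm with inner faces at x = -55 and +55 mm
- tray_seat (a point): where the stop plate's centre comes to lie, 10 mm above the desk at tray y = -88 mm; axes as the tray. The seated plate has 2.5 mm of play either way along y: outwards its notch bottom meets the pin, inwards its lip meets the last roll of a tight row. Let straight down it nudges in a roll that stands out a little
- plate_center (a point): loose aluminium stop plate, 100 (x) by 70 (y) by 8 mm, about 0.22 kg, lying flat; the point is the plate's centre at half thickness, z up. Notch in mid -y edge 16 mm wide, 20 mm deep. Upstanding lip along its +y edge, 70 mm long, 6 mm thick, top 22 mm above this point, faces the rolls. Seated, its axes run as the tray's. Upright grip fin on its centre: 14 (x) by 24 (y) mm, top 46 mm above this point
- roll_a_center (a point): one of three like, interchangeable paper ticket rolls: plain off-white solid cylinder 56 mm in diameter, 60 mm long, about 0.13 kg, brown card core (22 mm) on its flat ends, lying on its side on the desk. The point is its centre, 28 mm above what it lies on; x is the roll's own axis. Lifted by its two flat ends (60 mm apart) its round sides stay free
- roll_b_center (a point): one of three like, interchangeable paper ticket rolls: plain off-white solid cylinder 56 mm in diameter, 60 mm long, about 0.13 kg, brown card core (22 mm) on its flat ends, lying on its side on the desk. The point is its centre, 28 mm above what it lies on; x is the roll's own axis. Lifted by its two flat ends (60 mm apart) its round sides stay free
- roll_c_center (a point): one of three like, interchangeable paper ticket rolls: plain off-white solid cylinder 56 mm in diameter, 60 mm long, about 0.13 kg, brown card core (22 mm) on its flat ends, lying on its side on the desk. The point is its centre, 28 mm above what it lies on; x is the roll's own axis. Lifted by its two flat ends (60 mm apart) its round sides stay free
- roll_a: the body of that paper ticket roll; its origin lies on the roll's round surface at mid length and turns with it: use the centre point instead
- roll_b: the body of that paper ticket roll; its origin lies on the roll's round surface at mid length and turns with it: use the centre point instead
- roll_c: the body of that paper ticket roll; its origin lies on the roll's round surface at mid length and turns with it: use the centre point instead
- plate: the same stop plate; origin at the centre of its underside, axes as for its centre point
- mug: bystander: white ceramic mug, 80 mm wide and 90 mm high, standing on the desk to the left of the tray; origin at the centre of its foot; leave alone
- stapler: bystander: black stapler 140 mm long, 36 mm wide, 50 mm high, on the desk to the right of the tray; origin at the centre of its underside; leave alone
- tape: bystander: roll of brown packing tape lying flat, 96 mm across, 48 mm high, at the left edge of the work area; origin at the centre of its underside; leave alone
There are look-alikes about, which are no part of the job. What is shaped like the roll_c but red or yellow is not meant.

How it is judged:
On the way, in this order (a step that is already met when the one before it is completed fails the run):
1. the three rolls lie on their sides in a close row against the fence, on the tray (y of roll_a_center in the frame of tray between -0.03 and 0.093 m and x of roll_a_center in the frame of tray between -0.014 and 0.014 m and z of roll_a_center in the frame of tray between 0.03 and 0.0375 m and angle between the x axis of each of roll_a_center, roll_b_center, roll_c_center and the x axis of tray, either way round below 0.12 rad and y of roll_b_center in the frame of tray between -0.03 and 0.093 m and x of roll_b_center in the frame of tray between -0.014 and 0.014 m and z of roll_b_center in the frame of tray between 0.03 and 0.0375 m and y of roll_c_center in the frame of tray between -0.03 and 0.093 m and x of roll_c_center in the frame of tray between -0.014 and 0.014 m and z of roll_c_center in the frame of tray between 0.03 and 0.0375 m), for 0.2 s.
2. the stop plate lies flat on the tray with its notch over the pin, chocking the row (all of step 1 and y of plate_center in the frame of tray between -0.0945 and -0.0815 m and x of plate_center in the frame of tray between -0.006 and 0.006 m and z of plate_center in the frame of tray between 0.008 and 0.0125 m and angle between plate_center's own z axis and vertical below 0.04 rad and angle between the y axis of plate_center and the y axis of tray, either way round below 0.12 rad), for 0.2 s.
At the end, for the whole second after the job is handed in: Rolls on their sides on the board, centres -30 to +93 mm along the tray, within 14 mm of its middle line, 0.12 rad of square; plate flat on the board, notch over the pin, centre -94.5 to -81.5 mm along the tray, within 6 mm of the middle line, 0.12 rad of square; all released, at rest (all of step 2 and linear speed of each of roll_a, roll_b, roll_c, plate below 0.02 m/s); the robot touches nothing.
It fails at once if the mug is disturbed (moved more than 25 mm) (distance of mug from where it was at the start of the episode above 0.025 m).
It fails at once if the stapler is disturbed (moved more than 25 mm) (distance of stapler from where it was at the start of the episode above 0.025 m).
It fails at once if the tape is disturbed (moved more than 25 mm) (distance of tape from where it was at the start of the episode above 0.025 m).
It also fails if it takes over 72 s, if anything falls off the work surface, if the arm or the gripper's body presses on something with over 40 N, if the wrist force passes 120 N, or if a joint passes its speed limit or range.

## Robot

A 6-joint arm with a two-finger parallel gripper is mounted at the origin on the work surface. World frame = base frame: x ahead of the robot, y to its left, z up, the work surface at z = 0. Lengths are in m, angles in rad, forces in N, time in s.
With the tool pointing down it reaches from about 0.35 to 0.775 m from the base axis. Payload 5.5 kg.
Tool frame: the origin (TCP) lies midway between the tips of the shut fingers; the grasp point (between the pads) lies grip_point_offset behind it (grip_point_offset is the distance from the TCP to the grasp point, in m); z points along the fingers, y is the direction in which the jaws open and shut (so a half turn about z gives the same grasp; the last joint's range is limited). The gripper opens to 85 mm and grips with 20 to 120 N. Pads are 22 mm wide; open, the fingers measure 114 mm over their backs; the gripper's body (76 mm by 85 mm) begins 54 mm behind the grasp point. The pads swing forward as they close: fully open they stand 13 mm farther back than shut.
Start: joints at [-1.489, 0.313, 0.046, 1.304, 0, 1.431], TCP at [0.126, -0.561, 0.231] pointing down, gripper open.
Joint ranges: [-2.76, 2.76], [-0.86, 1.69], [-1.03, 1.26], [-2.2, 2.34], [-1.47, 1.5], [-3.14, 3.14]. Speed limits (rad/s): [2.57, 2.57, 3.14, 3.14, 3.14, 3.14].

## Interface

Orientations are given as a unit quaternion [w, x, y, z].
In Python, from workcell import * gives the robot as it stands.
- The arm moves only by the tool send_rows, never from a script. Its argument "series" is one flat list of numbers, 7 for each row, row after row: the shift along the tool's x, y, z in cm, then the turn, a rotation vector about the tool's x, y, z in degrees, then the opening, from 0 (shut) to 1 (fully open). A call has 1 to 10 rows; each row is the pose to reach, as a shift and turn from the pose commanded when the call began, along the tool's axes at that moment; what a row does not reach only later rows make up. A row lasts 1/12 s, in which the tool goes at most 41.7 mm and 7.16 degrees, less where a joint would pass 70% of its speed; a pose out of reach is approached as far as the arm can. A call with a gripper value outside its range is refused whole. The fingers move at their own pace and stop on an object; "newtons" is the grip in N (left out, the last holds). Time passes only in rows, so rows that repeat a pose let the fingers close. It gives the time, the measured TCP pose, the force and the opening at its end, in the units of the state.
- get_state(): the state, without advancing time (a new reading comes with each control period).
- read_camera(name): name is "scene" or "top" or "wrist"; returns the picture (400x640x3 uint8, blue, green, red); there is no depth.
- camera_info(name): a dict with "K" (3x3 intrinsics, pixels), "xyz" and "attitude" of the camera in the world. Camera axes: x right, y down, z forward; pixel columns grow to the right and rows downward; lengths in m; the calibration is good to about 2 mm. A picture is of the moment at which its call begins: read the wrist's pose just before it. camera_info takes no time and is no camera call; for the wrist camera it gives the pose at the moment of the call.
- hand_in(): hands the job in, once; it reports no verdict.
Trained networks look in the newest picture that a camera, given by its name, has taken for a name from the list of things; names that differ only in an ending like _2 or _b are one class to them, and where a whole thing is asked for, a point or a joint stands for the part that bears it (a point fixed in the world has none). Each returns a list of dicts, best first, with "p" (0 to 1); they miss things now and then, are a little off and sometimes report something else, mostly with a low value. They report only what shows in the picture. A call takes as long as a camera call. They do not tell look-alikes from the thing itself.
- silhouettes(camera, label): "pixels" (400x640 bool, what is visible of it) and "box" ([left, top, width, height] in pixels, round what is visible of it).
The state is a dict: "clock": time; "joint_pos": joint angles; "qvel": joint speeds; "tau": joint torques, N m; "tcp_pos": TCP position; "orientation": TCP orientation; "wrist_force": force on the tool from outside, world axes, zero at the start; "ft_torque": the same for the moment, N m; "finger_gap": finger opening in m.
Only numpy, scipy, OpenCV 4.12 (cv2) and the standard library are available. Lean on these libraries where they do the work, as an engineer would, in place of code of your own. Each camera call takes 0.05 s, during which the arm holds its last target. There are 200 camera calls.

## Working session

There is one attempt and no reset: what is moved stays moved. The work goes in short steps, Python scripts to look and compute and a tool call to move; the robot and the scene stay as the last step left them, time stands still between calls to the robot, and variables do not carry over. Pictures are saved under pics/ and viewed, about 8 in all and at most 12, crops included, and the job is handed in when it is done.

Besides the shell and the picture viewer there is one more tool, called after "Call:" as name(argument=value, ...) on one line, values as JSON. send_rows: Moves the arm, as the interface text tells. Its arguments: {"type":"object","properties":{"series":{"type":"array"},"newtons":{"type":"number"}},"required":["series"]}

```bash
ls; mkdir -p pics
python3 - <<'E'
from workcell import *
import cv2,numpy as np
s=get_state();print(s)
for c in ("scene","top"):
    im=read_camera(c);cv2.imwrite(f"pics/{c}0.png",im)
    i=camera_info(c);print(c,i)
    for l in ("roll_a","plate","tray","mug","stapler","tape"):
        for d in silhouettes(c,l):
            print(c,l,round(d["p"],2),d["box"])
try: print(grip_point_offset)
except Exception as e: print(e)
E
```

```text
pics
{'clock': 0.0, 'joint_pos': array([-1.48861742e+00,  3.13998397e-01,  4.50068969e-02,  1.30361242e+00,
       -1.19713636e-06,  1.43120690e+00]), 'qvel': array([ 0.00012376, -0.00093061, -0.00029046, -0.00182453, -0.00070595,
        0.00064592]), 'tau': array([ 8.41819256e-04, -4.80625820e+01,  2.98535407e+01,  1.94820645e-02,
       -1.31517286e-04, -1.33769475e-05]), 'tcp_pos': array([ 0.12642863, -0.56041311,  0.23042143]), 'orientation': array([-9.03443316e-04,  9.93858241e-01,  1.10657036e-01,  2.53418886e-05]), 'wrist_force': array([ 0.34614287, -0.20274673, -0.17745331]), 'ft_torque': array([ 0.07838235,  0.06225425, -0.01899562]), 'finger_gap': 0.08553604959973203}
scene {'K': array([[492.27526993,   0.        , 314.36242815],
       [  0.        , 492.27526993, 200.41838398],
       [  0.        ,   0.        ,   1.        ]]), 'xyz': array([ 1.39941211, -0.45750553,  1.13710968]), 'attitude': array([-0.30940048,  0.80646247,  0.46757801, -0.18777761])}
scene roll_a 0.92 [256.3, 188.5, 25.3, 24.9]
scene roll_a 0.86 [302.7, 169.5, 27.7, 22.2]
scene roll_a 0.83 [203.9, 2
[... 603 characters left out ...]
.8523253 ],
       [  0.        ,   0.        ,   1.        ]]), 'xyz': array([0.4282473 , 0.01448473, 1.32233379]), 'attitude': array([ 0.01855942, -0.70269246,  0.71100687, -0.01865704])}
top roll_a 0.89 [291.3, 194.5, 17.2, 21.8]
top roll_a 0.88 [386.2, 229.9, 22.3, 17.7]
top roll_a 0.73 [396.6, 193.0, 22.1, 18.7]
top roll_a 0.69 [428.3, 187.0, 26.2, 21.3]
top roll_a 0.55 [346.0, 197.4, 19.2, 23.6]
top plate 0.87 [235.4, 195.3, 23.0, 31.2]
top tray 0.71 [191.0, 134.7, 37.4, 28.1]
top tray 0.58 [290.3, 120.0, 83.0, 47.4]
top mug 0.88 [187.1, 137.4, 40.1, 23.2]
top mug 0.55 [235.6, 191.1, 28.4, 35.8]
top stapler 0.67 [429.6, 117.2, 19.2, 42.8]
top tape 0.86 [177.0, 191.0, 33.4, 31.1]
0.0187
```

Run:
```python
import cv2
a=cv2.imread("pics/top0.png")[95:265,160:480];b=cv2.imread("pics/scene0.png")[120:330,150:470]
cv2.imwrite("pics/t1.png",cv2.resize(a,(800,425),interpolation=cv2.INTER_CUBIC));cv2.imwrite("pics/s1.png",cv2.resize(b,(800,525),interpolation=cv2.INTER_CUBIC))
```

```text
(no output)
```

View pics/t1.png

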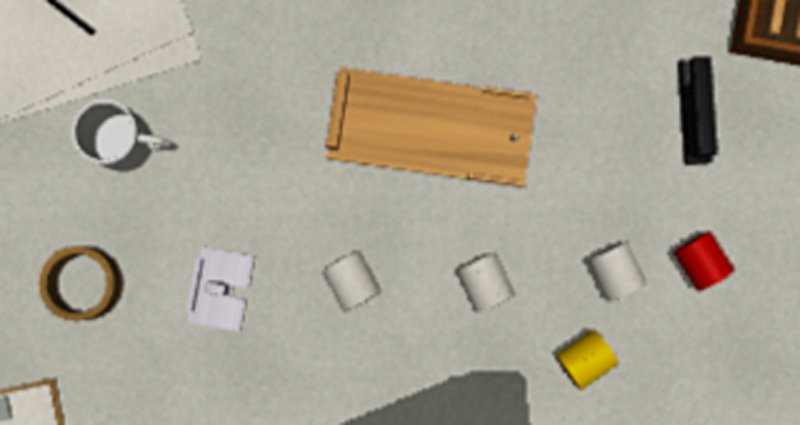

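View pics/s1.png

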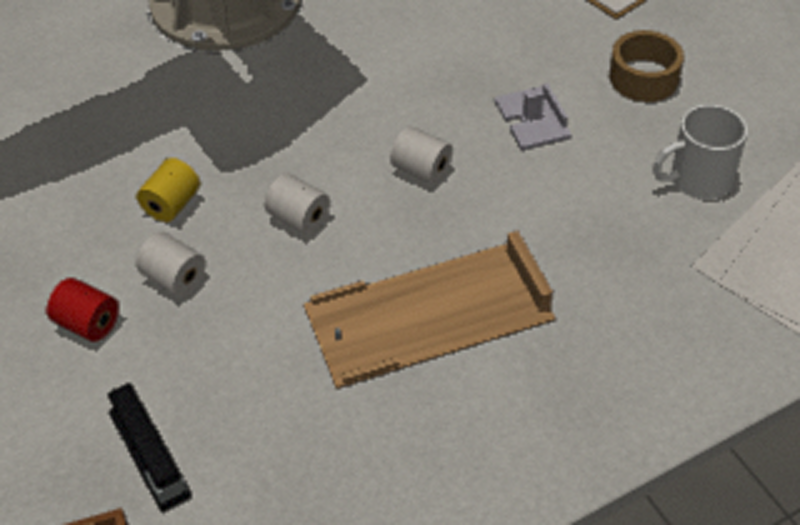

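```bash
cat > h.py <<'E'
from workcell import *
import numpy as np,cv2
from scipy.optimize import minimize
from scipy.spatial.transform import Rotation as R
Rq=lambda q:R.from_quat(np.roll(q,-1))
def box(x0,x1,y0,y1,z0,z1): return np.array([[x,y,z] for x in(x0,x1) for y in(y0,y1) for z in(z0,z1)])/1000.
t=np.linspace(0,2*np.pi,40)
MOD={"roll":[np.array([[x,28*np.cos(a),28+28*np.sin(a)] for x in(-30,30) for a in t])/1000],
"plate":[box(-50,50,-15,35,0,8),box(-50,-8,-35,-15,0,8),box(8,50,-35,-15,0,8),box(-35,35,29,35,8,26),box(-7,7,-12,12,8,50)],
"tray":[box(-62,62,-132.5,132.5,0,6),box(-50,50,117.5,132.5,0,40)]}
def proj(info,P):
    c=Rq(info["attitude"]).inv().apply(P-info["xyz"]); u=c@info["K"].T; return u[:,:2]/u[:,2:]
def render(parts,info,pose,z=0,S=4,shape=(400,640)):
    m=np.zeros((shape[0]*S,shape[1]*S),np.uint8); r=R.from_euler("z",pose[2])
    for p in parts:
        h=cv2.convexHull(((proj(info,r.apply(p)+[pose[0],pose[1],z])+.5)*S*16).astype(np.float32))
        cv2.fillConvexPoly(m,np.round(h).astype(np.int32),255,shift=4)
    return cv2.resize(m,shape[::-1],interpolation=cv2.INTER_AREA)/255.
def fit(kind,views,init,z=0):
    def cost(p):
        c=0
        for info,m in views:
            r=render(MOD[kind],info,p,z); c+=np.abs(r-m).sum()/(m.sum())
        return c
    i=np.array(init,float); sim=np.vstack([i,i+[.01,0,0],i+[0,.01,0],i+[0,0,.12]])
    o=minimize(cost,i,method="Nelder-Mead",options=dict(initial_simplex=sim,xatol=2e-4,fatol=1e-4,maxiter=150))
    return o.x,o.fun
def ground(info,px,z):
    d=Rq(info["attitude"]).apply(np.linalg.inv(info["K"])@np.array([*px,1.])); return info["xyz"]+d*(z-info["xyz"][2])/d[2]
def look(cam):
    info=camera_info(cam); im=read_camera(cam); return info,im
def find(cam,info,label,xy,z,tol=.05):
    best=None
    for d in silhouettes(cam,label):
        v,u=np.nonzero(d["pixels"]); 
        if len(u)<30: continue
        g=ground(info,(u.mean(),v.mean()),z)[:2]
        e=np.linalg.norm(g-xy)
        if e<tol and (best is None or e<best[0]): best=(e,d["pixels"].astype(float))
    return None if best is None else best[1]
E
python3 - <<'E'
from h import *
T,it=look("top");S,is_=look("scene")
init={"roll1":(352,281,.4),"roll2":(485,281,.4),"roll3":(614,270,.3),"plate":(221,288,-.1),"tray":(432,125,-.127)}
for k,(u,v,a) in init.items():
    kind=k.rstrip("123"); z=.03 if kind=="roll" else .006
    g=ground(T,(160+u/2.5,95+v/2.5),z)[:2]
    vs={}
    for n,i in(("top",T),("scene",S)):
        m=find(n,i,"roll_a" if kind=="roll" else kind,g,z)
        if m is not None: vs[n]=(i,m)
    print(k,g.round(3),list(vs))
    for sub in [list(vs)]+[[n] for n in vs]:
        p,f=fit(kind,[vs[n] for n in sub],(*g,a)); print("  ",sub,p.round(4),round(f,3))
s,iw=look("wrist");print(s)
E
```

```text
roll1 [0.444 0.077] ['top', 'scene']
   ['top', 'scene'] [0.4457 0.0785 0.4699] 0.18
   ['top'] [0.4468 0.0778 0.4903] 0.08
   ['scene'] [0.4439 0.0795 0.4826] 0.074
roll2 [ 0.442 -0.094] ['top', 'scene']
   ['top', 'scene'] [ 0.4407 -0.0946  0.4463] 0.142
   ['top'] [ 0.4414 -0.0941  0.4429] 0.085
   ['scene'] [ 0.4395 -0.0943  0.4403] 0.045
roll3 [ 0.454 -0.261] ['top', 'scene']
   ['top', 'scene'] [ 0.4545 -0.2642  0.4078] 0.23
   ['top'] [ 0.4565 -0.2643  0.3259] 0.129
   ['scene'] [ 0.4527 -0.264   0.4641] 0.068
plate [0.437 0.25 ] ['top', 'scene']
   ['top', 'scene'] [ 0.4372  0.2516 -0.1967] 0.185
   ['top'] [ 0.4383  0.2511 -0.1891] 0.082
   ['scene'] [ 0.435   0.2523 -0.2088] 0.085
tray [ 0.649 -0.03 ] ['top', 'scene']
   ['top', 'scene'] [ 0.6486 -0.0287 -0.1613] 0.089
   ['top'] [ 0.6496 -0.0285 -0.1511] 0.028
   ['scene'] [ 0.6467 -0.0282 -0.1789] 0.046
{'K': array([[286.52585648,   0.        , 320.18559722],
       [  0.        , 286.52585648, 195.40089651],
       [  0.        ,   0.        ,   1.        ]]), 'xyz': array([ 0.19497329, -0.54642767,  0.37354792]), 'attitude': array([ 0.11046769,  0.77364112, -0.6176724 , -0.08807449])}
```

```bash
cat >> h.py <<'E'
def go(x,y,z,yaw,s=None):
    """yaw = wanted angle of jaw (tool y) axis mod pi, tool down; shift cm & turn deg from now"""
    s=s or get_state(); r=Rq(s["orientation"]); xa=yaw+np.pi/2
    tgt=R.from_matrix(np.array([[np.cos(xa),np.sin(xa),0],[np.sin(xa),-np.cos(xa),0],[0,0,-1.]]))
    print("shift cm",(r.inv().apply(np.array([x,y,z])-s["tcp_pos"])*100).round(2),"turn deg",np.degrees((r.inv()*tgt).as_rotvec()).round(1),"t",round(s["clock"],2),"tcp",s["tcp_pos"].round(4),"gap",round(s["finger_gap"],4),"F",s["wrist_force"].round(1))
TRAY=(.6486,-.0287,-.1613)
def intray(x,y): c,s=np.cos(TRAY[2]),np.sin(TRAY[2]); return TRAY[0]+c*x-s*y,TRAY[1]+s*x+c*y
E
python3 -c "
from h import *
go(.441,-.0946,.20,.446)"
```

```text
shift cm [ 40.94 -38.57   3.13] turn deg [   0.     0.  -102.8] t 1.35 tcp [ 0.1265 -0.5609  0.2313] gap 0.0856 F [ 0.1 -0.8 -0.6]
```

Call:
send_rows(series=[40.9,-38.6,3.1,0,0,-102.8,1,40.9,-38.6,3.1,0,0,-102.8,1,40.9,-38.6,3.1,0,0,-102.8,1,40.9,-38.6,3.1,0,0,-102.8,1,40.9,-38.6,3.1,0,0,-102.8,1,40.9,-38.6,3.1,0,0,-102.8,1,40.9,-38.6,3.1,0,0,-102.8,1,40.9,-38.6,3.1,0,0,-102.8,1,40.9,-38.6,3.1,0,0,-102.8,1,40.9,-38.6,3.1,0,0,-102.8,1])

```text
clock: 2.18
tcp_pos: [0.3595, -0.2141, 0.2086]
orientation: [0.001, 0.739, 0.673, 0.0]
wrist_force: [1.7, -0.5, -0.0]
finger_gap: 0.0853
```

```bash
python3 -c "
from h import *
go(.441,-.0946,.20,.446)"
```

```text
shift cm [12.66  7.    0.86] turn deg [  0.    0.1 -30.9] t 2.18 tcp [ 0.3595 -0.2141  0.2086] gap 0.0853 F [ 1.7 -0.5 -0. ]
```

Call:
send_rows(series=[12.6,7.0,0.9,0,0,-31,1,12.6,7.0,0.9,0,0,-31,1,12.6,7.0,0.9,0,0,-31,1,12.6,7.0,0.9,0,0,-31,1,12.6,7.0,0.9,0,0,-31,1,12.6,7.0,0.9,0,0,-31,1,12.6,7.0,0.9,0,0,-31,1])

```text
clock: 2.77
tcp_pos: [0.4409, -0.0971, 0.1993]
orientation: [-0.0, 0.535, 0.845, -0.0]
wrist_force: [-0.7, -0.2, 0.3]
finger_gap: 0.085
```

Run:
```python
from h import *
W,im=look("wrist")
cv2.imwrite("pics/w1.png",im)
for nm,g,a in(("roll",(.4407,-.0946),.446),("roll",(.4457,.0785),.47),("tray",TRAY[:2],TRAY[2])):
    m=find("wrist",W,"roll_a" if nm=="roll" else nm,np.array(g),.03 if nm=="roll" else .006)
    if m is None: print(nm,"none");continue
    print(nm,m.sum(),*[v.round(4) for v in fit(nm,[(W,m)],(*g,a))])
go(.441,-.0946,.20,.446)
```

```text
roll none
roll 3849.0 [0.4442 0.0776 0.4874] 0.0163
tray 22583.0 [ 0.6481 -0.0299 -0.1514] 0.0891
shift cm [ 0.3   0.18 -0.05] turn deg [ 0.   0.  -0.4] t 2.97 tcp [ 0.4407 -0.0981  0.1995] gap 0.0855 F [ 0.2  0.8 -0.5]
```

View pics/w1.png

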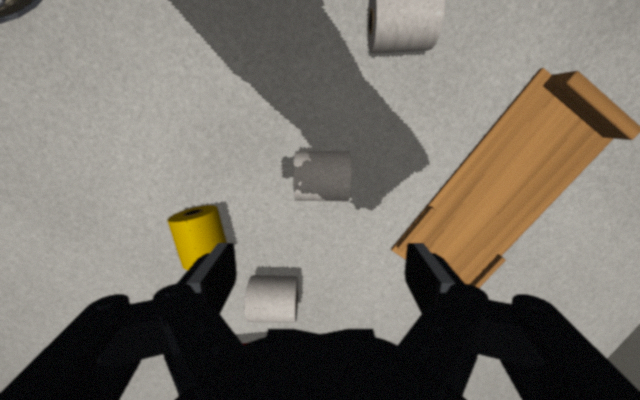

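Call:
send_rows(series=[0.3,0.2,4,0,0,0,1,0.3,0.2,8,0,0,0,1,0.3,0.2,12,0,0,0,1,0.3,0.2,15,0,0,0,1,0.3,0.2,17,0,0,0,1,0.3,0.2,18.2,0,0,0,1,0.3,0.2,19,0,0,0,1,0.3,0.2,19,0,0,0,1], newtons=40)

```text
clock: 3.63
tcp_pos: [0.4402, -0.094, 0.008]
orientation: [-0.001, 0.536, 0.844, -0.0]
wrist_force: [-0.4, 0.5, -0.2]
finger_gap: 0.0854
```

Call:
send_rows(series=[0,0,0,0,0,0,0.5,0,0,0,0,0,0,0.5,0,0,0,0,0,0,0.5,0,0,0,0,0,0,0.5,0,0,0,0,0,0,0.5,0,0,0,0,0,0,0.5])

```text
clock: 4.13
tcp_pos: [0.4426, -0.0944, 0.0106]
orientation: [0.001, 0.535, 0.845, 0.0]
wrist_force: [-0.1, -1.8, 6.3]
finger_gap: 0.0592
```

Call:
send_rows(series=[0,0,-1,0,0,0,0.5,0,0,-4,0,0,0,0.5,0,0,-8,0,0,0,0.5,0,0,-11,0,0,0,0.5,0,0,-11,0,0,0,0.5])

```text
clock: 4.55
tcp_pos: [0.4452, -0.0952, 0.1254]
orientation: [0.005, 0.535, 0.845, 0.001]
wrist_force: [0.5, -0.7, -1.3]
finger_gap: 0.0597
```

```bash
sed -i 's/^TRAY=.*/TRAY=(.6483,-.0292,-.157)/' h.py; python3 -c "
from h import *
go(*intray(0,.085),.12,TRAY[2])"
```

```text
shift cm [ 4.29 25.97  0.69] turn deg [ 0.5  0.3 34.3] t 4.55 tcp [ 0.4452 -0.0952  0.1254] gap 0.0597 F [ 0.5 -0.7 -1.3]
```

Call:
send_rows(series=[0.3,2,0,0,0,3,0.5,0.8,5,0,0,0,7,0.5,1.4,8.5,0,0,0,12,0.5,2.0,12,0,0,0,17,0.5,2.6,15.5,0,0,0,22,0.5,3.1,19,0,0,0,27,0.5,3.6,22,0,0,0,31,0.5,4.0,24.5,0,0,0,34,0.5,4.3,26,0,0,0,34.3,0.5,4.3,26,0,0,0,34.3,0.5])

```text
clock: 5.38
tcp_pos: [0.66, 0.0585, 0.1178]
orientation: [-0.0, 0.759, 0.651, 0.0]
wrist_force: [-0.2, -0.2, -1.4]
finger_gap: 0.0596
```

Run:
```python
from h import *
W,im=look("wrist")
cv2.imwrite("pics/w2.png",im)
go(*intray(0,.0885),.0175,TRAY[2])
```

```text
shift cm [ 0.14  0.37 10.03] turn deg [-0.1  0.   0.1] t 5.43 tcp [0.6583 0.0574 0.1178] gap 0.0601 F [-0.6  0.9 -0.9]
```

View pics/w2.png

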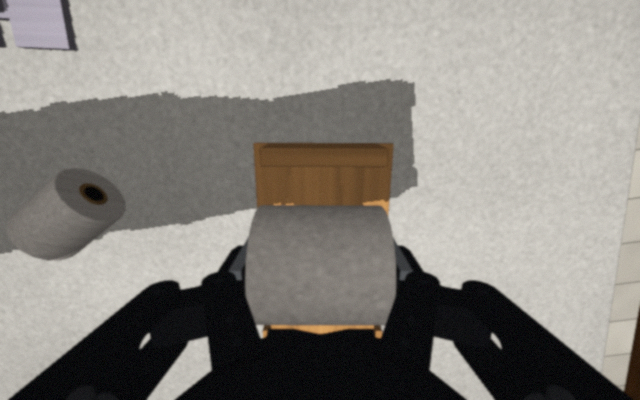

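Run:
```python
from h import *
W=camera_info("wrist")
P=[(-62,132.5,6),(62,132.5,6),(-50,132.5,40),(50,132.5,40),(-50,117.5,40),(50,117.5,40),(-50,117.5,6),(50,117.5,6)]
w=[(*intray(x/1e3,y/1e3),z/1e3) for x,y,z in P]
print(proj(W,np.array(w)).round(1))
im=cv2.imread("pics/w2.png").astype(int)
print("col",im[140:172,323].tolist()); 
for r in(150,165,185): print(r,im[r,248:264].sum(1).tolist(),im[r,382:400].sum(1).tolist())
```

```text
[[254.4 140.7]
 [396.1 141.3]
 [260.3 145.1]
 [391.7 145.6]
 [261.4 164.6]
 [390.3 165.1]
 [268.9 157.8]
 [381.3 158.3]]
col [[105, 107, 109], [98, 104, 108], [86, 93, 101], [58, 70, 85], [32, 51, 73], [31, 52, 70], [27, 51, 70], [37, 57, 78], [33, 61, 85], [41, 66, 93], [41, 71, 97], [45, 71, 101], [41, 68, 97], [41, 72, 100], [45, 74, 100], [43, 74, 101], [44, 73, 103], [45, 75, 108], [48, 79, 111], [46, 78, 109], [46, 79, 113], [50, 80, 110], [44, 76, 108], [45, 80, 109], [43, 77, 105], [42, 68, 99], [44, 71, 99], [47, 77, 110], [47, 80, 113], [52, 85, 117], [48, 84, 115], [46, 81, 111]]
150 [333, 327, 323, 331, 327, 306, 253, 230, 251, 233, 224, 210, 201, 211, 216, 209] [208, 205, 201, 203, 200, 188, 206, 205, 226, 223, 235, 284, 295, 307, 309, 312, 317, 322]
165 [347, 332, 322, 327, 318, 297, 260, 240, 238, 241, 250, 248, 239, 207, 208, 211] [221, 214, 227, 215, 210, 204, 208, 231, 225, 239, 273, 298, 324, 311, 305, 304, 317, 331]
185 [315, 317, 316, 322, 323, 328, 321, 293, 248, 245, 245, 250, 250, 252, 239, 246] [227, 230, 226, 240, 235, 239, 221, 239, 270, 312, 325, 327, 330, 326, 316, 320, 317, 330]
```

Call:
send_rows(series=[0,0.3,2,0,0,0,0.5,0,0.3,4.5,0,0,0,0.5,0,0.3,7,0,0,0,0.5,0,0.3,8.5,0,0,0,0.5,0,0.3,9.3,0,0,0,0.5,0,0.3,9.8,0,0,0,0.5,0,0.3,9.8,0,0,0,0.5,0,0.3,9.8,0,0,0,0.5])

```text
clock: 6.1
tcp_pos: [0.6613, 0.0555, 0.0222]
orientation: [0.0, 0.76, 0.65, 0.0]
wrist_force: [0.4, 0.1, -0.7]
finger_gap: 0.0596
```

```bash
sed -i 's/^TRAY=.*/TRAY=(.6472,-.0298,-.157)/' h.py
python3 - <<'E'
from h import *
for i in range(3):
  W,im=look("wrist");go(*intray(0,.0890),.0165,TRAY[2])
E
```

```text
shift cm [ 0.24 -0.11  0.62] turn deg [ 0.1 -0.   0. ] t 6.15 tcp [0.6619 0.0555 0.0227] gap 0.06 F [-0.4 -0.2 -0.8]
shift cm [ 0.23 -0.13  0.64] turn deg [ 0.1 -0.   0. ] t 6.2 tcp [0.662  0.0556 0.0229] gap 0.0595 F [-0.3  0.2 -1. ]
shift cm [ 0.22 -0.13  0.64] turn deg [ 0.1 -0.   0. ] t 6.25 tcp [0.6621 0.0557 0.0229] gap 0.0597 F [-0.4 -0.2  0.6]
```

Call:
send_rows(series=[0.1,-0.1,0.3,0,0,0,0.5,0.2,-0.1,0.5,0,0,0,0.5,0.2,-0.1,0.6,0,0,0,0.5,0.3,-0.1,0.6,0,0,0,0.5,0.3,-0.1,0.6,0,0,0,0.5])

```text
clock: 6.67
tcp_pos: [0.6607, 0.0582, 0.0166]
orientation: [0.001, 0.76, 0.65, -0.0]
wrist_force: [-2.8, -2.3, 6.5]
finger_gap: 0.0595
```

Call:
send_rows(series=[0,0,0,0,0,0,1,0,0,0,0,0,0,1,0,0,0,0,0,0,1,0,0,0,0,0,0,1,0,0,-2,0,0,0,1,0,0,-6,0,0,0,1,0,0,-10,0,0,0,1,0,0,-14,0,0,0,1,0,0,-14,0,0,0,1])

```text
clock: 7.42
tcp_pos: [0.6651, 0.059, 0.165]
orientation: [0.005, 0.76, 0.65, 0.005]
wrist_force: [1.0, -0.1, 1.3]
finger_gap: 0.0851
```

Run:
```python
from h import *
W,im=look("wrist"); cv2.imwrite("pics/w3.png",im)
g=np.array(intray(0,.0895))
for l in("roll_a",):
  m=find("wrist",W,l,g,.034)
  if m is not None:
    p,f=fit("roll",[(W,m)],(*g,TRAY[2]),z=.006); c,s=np.cos(TRAY[2]),np.sin(TRAY[2]); d=p[:2]-TRAY[:2]
    print("roll in tray",(c*d[0]+s*d[1]).round(4),(-s*d[0]+c*d[1]).round(4),p[2]-TRAY[2],f)
  m=find("wrist",W,"roll_a",np.array([.4442,.0776]),.03)
  if m is not None: print(m.sum(),fit("roll",[(W,m)],(.4442,.0776,.48)))
go(.445,.078,.12,.48)
```

```text
roll in tray -0.0007 0.0887 -0.0030676252537024107 0.019297006232436933
5036.0 (array([0.44543087, 0.07747172, 0.49085981]), np.float64(0.04158762790263047))
shift cm [ -1.49 -21.62   3.54] turn deg [  0.1   0.  -36.5] t 7.57 tcp [0.6608 0.059  0.1557] gap 0.0853 F [ 0.2 -0.2 -1.1]
```

View pics/w3.png

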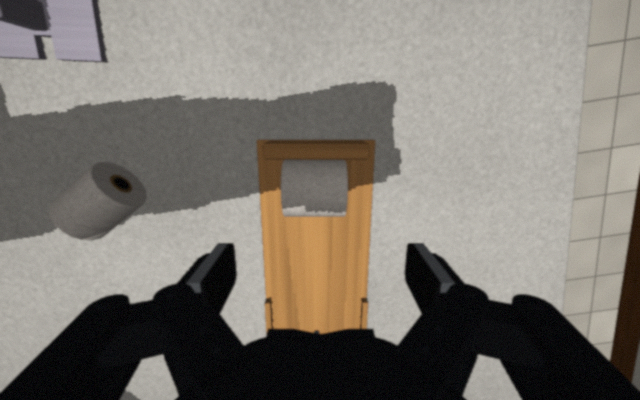

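Call:
send_rows(series=[-0.2,-3,0.4,0,0,-5,1,-0.5,-7,1,0,0,-11,1,-0.8,-11,1.7,0,0,-18,1,-1.0,-15,2.4,0,0,-25,1,-1.3,-18.5,3,0,0,-31,1,-1.5,-21,3.5,0,0,-36,1,-1.5,-21.6,3.5,0,0,-36.7,1,-1.5,-21.6,3.5,0,0,-36.7,1])

```text
clock: 8.23
tcp_pos: [0.4411, 0.0781, 0.1185]
orientation: [-0.002, 0.517, 0.856, -0.001]
wrist_force: [0.9, -0.6, -0.4]
finger_gap: 0.0855
```

Run:
```python
from h import *
look("wrist");go(.4452,.0776,.0095,.485)
```

```text
shift cm [-0.1   0.13 10.98] turn deg [-0.1 -0.  -0.1] t 8.28 tcp [0.4438 0.0779 0.1193] gap 0.0856 F [ 0.2 -0.9 -0.4]
```

Call:
send_rows(series=[-0.1,0.1,3.5,0,0,0,1,-0.1,0.1,7,0,0,0,1,-0.1,0.1,9.5,0,0,0,1,-0.1,0.1,10.5,0,0,0,1,-0.1,0.1,10.8,0,0,0,1,-0.1,0.1,10.8,0,0,0,1])

```text
clock: 8.78
tcp_pos: [0.4468, 0.0772, 0.0112]
orientation: [-0.001, 0.518, 0.856, -0.0]
wrist_force: [0.1, -0.6, -0.0]
finger_gap: 0.0853
```

Call:
send_rows(series=[0,0,0,0,0,0,0.5,0,0,0,0,0,0,0.5,0,0,0,0,0,0,0.5,0,0,0,0,0,0,0.5,0,0,0,0,0,0,0.5,0,0,0,0,0,0,0.5])

```text
clock: 9.28
tcp_pos: [0.4477, 0.0773, 0.0134]
orientation: [0.001, 0.517, 0.856, 0.001]
wrist_force: [1.3, -0.5, 5.9]
finger_gap: 0.0595
```

Call:
send_rows(series=[0,0,-1,0,0,0,0.5,0,0,-4,0,0,0,0.5,0,0,-8,0,0,0,0.5,0,0,-12,0,0,0,0.5,0,0,-13,0,0,0,0.5,0,0,-13,0,0,0,0.5])

```text
clock: 9.78
tcp_pos: [0.4483, 0.0775, 0.1457]
orientation: [0.003, 0.517, 0.856, 0.002]
wrist_force: [0.9, -0.3, -1.3]
finger_gap: 0.0592
```

Run:
```python
from h import *
look("wrist");go(*intray(0,.030),.13,TRAY[2])
```

```text
shift cm [-16.41  14.53   1.4 ] turn deg [ 0.2  0.  36.7] t 9.83 tcp [0.4469 0.0774 0.1434] gap 0.0597 F [ 0.2 -0.7 -1.8]
```

Call:
send_rows(series=[-1.2,1.1,0,0,0,3,0.5,-3.5,3,0.2,0,0,8,0.5,-6,5.3,0.5,0,0,14,0.5,-8.5,7.5,0.8,0,0,20,0.5,-11,9.7,1,0,0,26,0.5,-13.5,12,1.2,0,0,31,0.5,-15.4,13.6,1.4,0,0,35,0.5,-16.4,14.5,1.4,0,0,36.7,0.5,-16.4,14.5,1.4,0,0,36.7,0.5,-16.4,14.5,1.4,0,0,36.7,0.5])

```text
clock: 10.67
tcp_pos: [0.6492, -0.0004, 0.1249]
orientation: [-0.002, 0.76, 0.65, -0.002]
wrist_force: [0.1, 0.5, -0.9]
finger_gap: 0.0597
```

Run:
```python
from h import *
look("wrist");look("wrist");go(*intray(0,.030),.0205,TRAY[2])
```

```text
shift cm [1.000e-02 3.600e-01 1.059e+01] turn deg [-0.2  0.   0.1] t 10.77 tcp [6.487e-01 2.000e-04 1.264e-01] gap 0.0595 F [ 0.4  0.3 -1.5]
```

Call:
send_rows(series=[0,0.3,2,0,0,0,0.5,0,0.3,5,0,0,0,0.5,0,0.3,8,0,0,0,0.5,0,0.3,9.5,0,0,0,0.5,0,0.3,10.1,0,0,0,0.5,0,0.3,10.4,0,0,0,0.5,0,0.3,10.4,0,0,0,0.5])

```text
clock: 11.35
tcp_pos: [0.6533, -0.0004, 0.0246]
orientation: [-0.0, 0.76, 0.65, -0.0]
wrist_force: [0.2, -0.1, -0.0]
finger_gap: 0.0596
```

Run:
```python
from h import *
look("wrist");look("wrist");go(*intray(0,.033),.0194,TRAY[2])
```

```text
shift cm [ 0.31 -0.28  0.66] turn deg [0.1 0.  0. ] t 11.45 tcp [ 0.6547 -0.0007  0.026 ] gap 0.0599 F [-0.2 -0.1 -1.4]
```

Call:
send_rows(series=[0,-0.2,0.3,0,0,0,0.5,0.1,-0.2,0.5,0,0,0,0.5,0.2,-0.2,0.5,0,0,0,0.5,0.3,-0.2,0.5,0,0,0,0.5,0.3,-0.2,0.5,0,0,0,0.5])

```text
clock: 11.87
tcp_pos: [0.6524, 0.0027, 0.0195]
orientation: [0.0, 0.76, 0.65, 0.0]
wrist_force: [0.3, 0.6, -1.2]
finger_gap: 0.0596
```

Not yet touching; lower slowly and nudge toward the fence.

Call:
send_rows(series=[0,0,0.1,0,0,0,0.5,0,0,0.2,0,0,0,0.5,0.1,0,0.2,0,0,0,0.5,0.1,0,0.2,0,0,0,0.5])

```text
clock: 12.2
tcp_pos: [0.6525, 0.0027, 0.0195]
orientation: [0.001, 0.76, 0.65, -0.0]
wrist_force: [-4.7, -1.6, 11.3]
finger_gap: 0.0593
```

Call:
send_rows(series=[0,0,0,0,0,0,1,0,0,0,0,0,0,1,0,0,0,0,0,0,1,0,0,0,0,0,0,1,0,0,-2,0,0,0,1,0,0,-6,0,0,0,1,0,0,-10,0,0,0,1,0,0,-14,0,0,0,1,0,0,-14,0,0,0,1])

```text
clock: 12.95
tcp_pos: [0.657, 0.0031, 0.1667]
orientation: [0.005, 0.76, 0.65, 0.005]
wrist_force: [1.2, -0.8, 1.1]
finger_gap: 0.0857
```

```bash
cat >> h.py <<'E'
def rollcheck(cam,W,ys):
    for y in ys:
        g=np.array(intray(0,y)); m=find(cam,W,"roll_a",g,.034,.03)
        if m is None: print(y,"not found"); continue
        p,f=fit("roll",[(W,m)],(*g,TRAY[2]),z=.006); c,s=np.cos(TRAY[2]),np.sin(TRAY[2]); d=p[:2]-TRAY[:2]
        print("roll in tray mm",(1000*(c*d[0]+s*d[1])).round(1),(1000*(-s*d[0]+c*d[1])).round(1),"dyaw",(p[2]-TRAY[2]).round(3),"cost",f.round(3))
E
python3 - <<'E'
from h import *
look("wrist");W,im=look("wrist"); cv2.imwrite("pics/w4.png",im)
rollcheck("wrist",W,(.0895,.0335))
go(.4540,-.2642,.12,.43)
E
```

```text
roll in tray mm -1.0 89.8 dyaw 0.002 cost 0.023
roll in tray mm -0.2 33.8 dyaw 0.002 cost 0.029
shift cm [-29.53 -15.36   3.65] turn deg [ -0.1  -0.  -33.6] t 13.15 tcp [0.6518 0.0036 0.1562] gap 0.0852 F [-0.7 -0.2 -0.5]
```

View pics/w4.png

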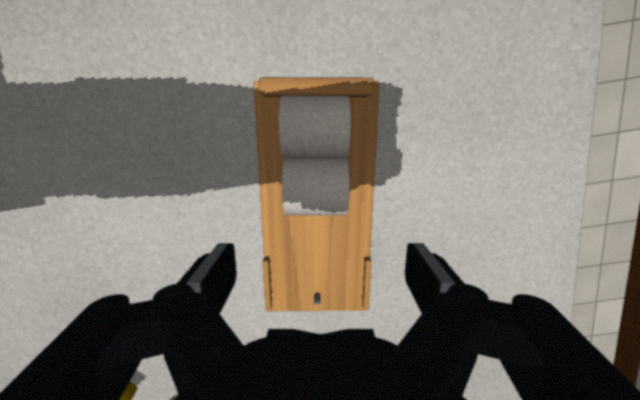

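Call:
send_rows(series=[-3,-1.5,0,0,0,-4,1,-6.5,-3.4,0,0,0,-9,1,-10,-5.2,0,0,0,-14,1,-13.6,-7.1,0,0,0,-19,1,-17.2,-9,0,0,0,-24,1,-20.8,-10.8,0,0,0,-28,1,-24.4,-12.7,0,0,0,-32,1,-27.5,-14.3,0,0,0,-33.6,1,-29.5,-15.4,0,0,0,-33.6,1,-29.5,-15.4,0,0,0,-33.6,1])

```text
clock: 13.98
tcp_pos: [0.4508, -0.2662, 0.1552]
orientation: [-0.002, 0.542, 0.84, -0.0]
wrist_force: [0.3, 0.3, 0.6]
finger_gap: 0.0853
```

Run:
```python
from h import *
look("wrist");W,im=look("wrist"); cv2.imwrite("pics/w5.png",im)
m=find("wrist",W,"roll_a",np.array([.4545,-.2642]),.03)
if m is not None: print(m.sum(),fit("roll",[(W,m)],(.4545,-.2642,.42)))
go(.4545,-.2642,.012,.42)
```

```text
3781.0 (array([ 0.45265195, -0.26525925,  0.42593274]), np.float64(0.033955121323853525))
shift cm [-0.17  0.06 14.38] turn deg [-0.1 -0.2  0.5] t 14.13 tcp [ 0.4536 -0.2632  0.1558] gap 0.0856 F [-0.   0.2  1. ]
```

View pics/w5.png

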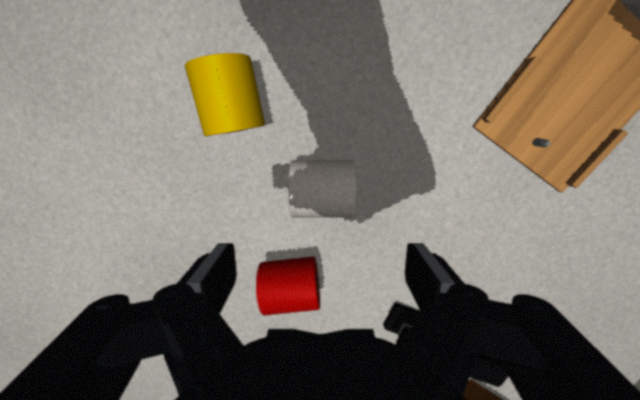

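Call:
send_rows(series=[-0.2,0,3.5,0,0,0,1,-0.2,0,7,0,0,0,1,-0.2,0,10.5,0,0,0,1,-0.2,0,12.5,0,0,0,1,-0.2,0,13.8,0,0,0,1,-0.2,0,14.3,0,0,0,1,-0.2,0,14.3,0,0,0,1])

```text
clock: 14.72
tcp_pos: [0.4546, -0.2637, 0.0125]
orientation: [-0.002, 0.539, 0.842, 0.0]
wrist_force: [0.9, 0.1, 0.5]
finger_gap: 0.0852
```

Call:
send_rows(series=[0,0,0,0,0,0,0.5,0,0,0,0,0,0,0.5,0,0,0,0,0,0,0.5,0,0,0,0,0,0,0.5,0,0,0,0,0,0,0.5,0,0,0,0,0,0,0.5])

```text
clock: 15.22
tcp_pos: [0.4563, -0.2664, 0.0157]
orientation: [0.001, 0.54, 0.842, 0.0]
wrist_force: [0.8, 0.5, 6.7]
finger_gap: 0.0599
```

Call:
send_rows(series=[0,0,-1,0,0,0,0.5,0,0,-4,0,0,0,0.5,0,0,-8,0,0,0,0.5,0,0,-12,0,0,0,0.5,0,0,-13,0,0,0,0.5,0,0,-13,0,0,0,0.5])

```text
clock: 15.72
tcp_pos: [0.457, -0.2674, 0.1486]
orientation: [0.004, 0.54, 0.842, -0.001]
wrist_force: [-0.1, 0.3, -1.7]
finger_gap: 0.0597
```

Run:
```python
from h import *
look("wrist");go(*intray(0,-.027),.13,TRAY[2])
```

```text
shift cm [11.29 25.77  1.58] turn deg [ 0.1  0.2 33.6] t 15.77 tcp [ 0.4557 -0.2664  0.1459] gap 0.0595 F [-0.7 -0.4 -2.5]
```

Call:
send_rows(series=[0.9,2,0,0,0,3,0.5,2.2,5,0,0,0,7,0.5,3.7,8.5,0.2,0,0,12,0.5,5.2,12,0.5,0,0,17,0.5,6.7,15.4,0.8,0,0,22,0.5,8.2,18.8,1.1,0,0,27,0.5,9.5,21.8,1.3,0,0,31,0.5,10.6,24.2,1.5,0,0,33.6,0.5,11.3,25.8,1.5,0,0,33.6,0.5,11.3,25.8,1.5,0,0,33.6,0.5])

```text
clock: 16.6
tcp_pos: [0.6427, -0.0521, 0.1254]
orientation: [-0.002, 0.759, 0.651, -0.001]
wrist_force: [1.0, -1.3, -1.1]
finger_gap: 0.0594
```

Run:
```python
from h import *
look("wrist");look("wrist");go(*intray(0,-.026),.026,TRAY[2])
```

```text
shift cm [-0.05  0.28 10.02] turn deg [-0.3  0.   0.1] t 16.7 tcp [ 0.641  -0.0547  0.1262] gap 0.0595 F [-0.4  0.2 -1.9]
```

Call:
send_rows(series=[0,0.1,2,0,0,0,0.5,0,0.1,5,0,0,0,0.5,0,0.1,7.5,0,0,0,0.5,0,0.1,9,0,0,0,0.5,0,0.1,9.8,0,0,0,0.5,0,0.1,10.0,0,0,0,0.5,0,0.1,10,0,0,0,0.5])

```text
clock: 17.28
tcp_pos: [0.6426, -0.0564, 0.0287]
orientation: [-0.001, 0.761, 0.649, -0.001]
wrist_force: [-0.0, -0.2, -0.4]
finger_gap: 0.0598
```

Run:
```python
from h import *
look("wrist");look("wrist");go(*intray(0,-.023),.0217,TRAY[2])
```

```text
shift cm [ 0.36 -0.12  0.88] turn deg [ 0.1  0.  -0. ] t 17.38 tcp [ 0.6442 -0.0563  0.0305] gap 0.0592 F [-0.3 -0.5 -1.3]
```

Call:
send_rows(series=[0,-0.1,0.3,0,0,0,0.5,0.1,-0.1,0.6,0,0,0,0.5,0.2,-0.1,0.7,0,0,0,0.5,0.3,-0.1,0.8,0,0,0,0.5,0.3,-0.1,0.8,0,0,0,0.5])

```text
clock: 17.8
tcp_pos: [0.6431, -0.053, 0.0217]
orientation: [0.001, 0.76, 0.65, -0.0]
wrist_force: [-0.4, -2.9, 0.4]
finger_gap: 0.0595
```

Call:
send_rows(series=[0,0,0.1,0,0,0,0.5,0,0,0.2,0,0,0,0.5,0,0,0.2,0,0,0,0.5])

```text
clock: 18.05
tcp_pos: [0.6432, -0.053, 0.0217]
orientation: [0.001, 0.76, 0.65, -0.0]
wrist_force: [-5.2, -1.1, 11.0]
finger_gap: 0.0597
```

Call:
send_rows(series=[0,0,0,0,0,0,1,0,0,0,0,0,0,1,0,0,0,0,0,0,1,0,0,0,0,0,0,1,0,0,-2,0,0,0,1,0,0,-6,0,0,0,1,0,0,-10,0,0,0,1,0,0,-14,0,0,0,1,0,0,-14,0,0,0,1])

```text
clock: 18.8
tcp_pos: [0.6476, -0.0532, 0.1686]
orientation: [0.005, 0.76, 0.65, 0.004]
wrist_force: [1.2, 0.2, 1.5]
finger_gap: 0.0853
```

Run:
```python
from h import *
look("wrist");W,im=look("wrist"); cv2.imwrite("pics/w6.png",im)
rollcheck("wrist",W,(.0895,.0335,-.0225))
T,_=look("top"); rollcheck("top",T,(.0895,.0335,-.0225))
go(.437,.2516,.17,-.197)
```

```text
roll in tray mm -0.9 89.8 dyaw -0.007 cost 0.022
roll in tray mm -0.4 34.2 dyaw -0.007 cost 0.022
roll in tray mm -0.8 -22.0 dyaw -0.005 cost 0.032
roll in tray mm 1.2 91.8 dyaw -0.005 cost 0.074
0.0335 not found
-0.0225 not found
shift cm [ 26.82 -25.01  -1.16] turn deg [-0.2 -0.   2.3] t 19.25 tcp [ 0.6422 -0.0523  0.1576] gap 0.0853 F [ 0.1 -1.   0.1]
```

View pics/w6.png

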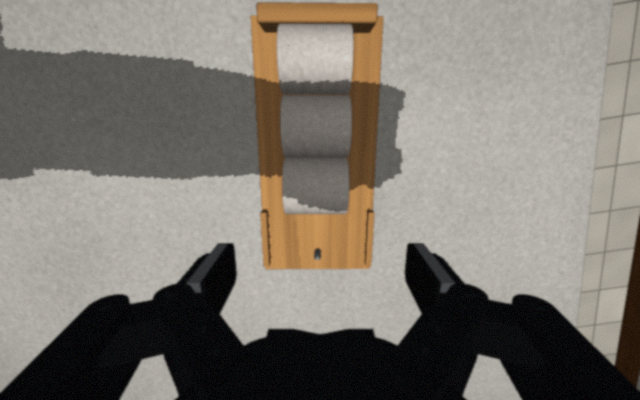

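Run:
```python
from h import *
W,im=look("wrist")
P=np.array([(*intray(0,-.1095),.022),(*intray(0,-.1095),.006)]);print("pin pred",proj(W,P).round(1))
P=np.array([(*intray(a*.062,-.1325),.006) for a in(-1,1)]+[(*intray(a*.055,-.0575),.016) for a in(-1,1)]);print("edge",proj(W,P).round(1))
print(im[240:275,317].sum(1).tolist());print(im[252,305:330].sum(1).tolist());print(im[250,258:280].sum(1).tolist(),im[250,360:380].sum(1).tolist())
go(.437,.19,.18,-.197)
```

```text
pin pred [[322.2 262.1]
 [322.1 255. ]]
edge [[268.6 272.7]
 [375.5 273.1]
 [270.1 214.9]
 [374.6 215.2]]
[419, 415, 419, 420, 416, 423, 421, 419, 411, 409, 413, 415, 417, 417, 410, 418, 412, 415, 406, 411, 412, 419, 415, 419, 412, 412, 411, 417, 418, 410, 417, 443, 479, 518, 522]
[405, 414, 418, 424, 407, 403, 404, 412, 411, 413, 422, 426, 417, 411, 391, 339, 278, 214, 196, 219, 272, 339, 398, 414, 418]
[541, 549, 545, 541, 554, 543, 544, 531, 496, 441, 405, 394, 381, 362, 296, 225, 225, 312, 387, 410, 415, 415] [412, 401, 398, 391, 384, 386, 399, 405, 411, 396, 383, 321, 249, 276, 359, 384, 391, 386, 404, 449]
shift cm [ 20.74 -24.08  -2.14] turn deg [-0.1  0.   2.3] t 19.3 tcp [ 0.6424 -0.0524  0.158 ] gap 0.0858 F [0.1 0.8 0.3]
```

Call:
send_rows(series=[1.5,-1.8,-0.3,0,0,0.5,1,4,-4.7,-0.7,0,0,1,1,6.6,-7.7,-1,0,0,1.5,1,9.2,-10.7,-1.3,0,0,2,1,11.8,-13.7,-1.6,0,0,2.3,1,14.4,-16.7,-1.9,0,0,2.3,1,17,-19.7,-2.1,0,0,2.3,1,19.3,-22.4,-2.1,0,0,2.3,1,20.7,-24.1,-2.1,0,0,2.3,1,20.7,-24.1,-2.1,0,0,2.3,1])

```text
clock: 20.13
tcp_pos: [0.4338, 0.192, 0.1802]
orientation: [-0.001, 0.772, 0.636, -0.001]
wrist_force: [-0.5, -0.2, -0.9]
finger_gap: 0.0854
```

Run:
```python
from h import *
for i in range(4): look("wrist")
W,im=look("wrist"); cv2.imwrite("pics/w7.png",im)
m=find("wrist",W,"plate",np.array([.437,.2516]),.01)
p,f=fit("plate",[(W,m)],(.437,.2516,-.197));print(p,f,m.sum())
go(p[0],p[1],.13,p[2])
```

```text
[ 0.43706153  0.25072061 -0.19599331] 0.015547343169672215 6351.0
shift cm [ 6.05 -1.33  5.01] turn deg [ 0.   0.  -0.1] t 20.43 tcp [0.4381 0.1888 0.1802] gap 0.0857 F [-0.3 -0.2  0.5]
```

View pics/w7.png

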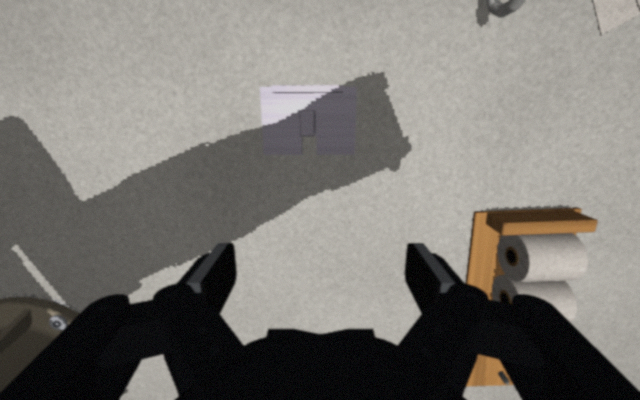

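Call:
send_rows(series=[1.5,-0.3,1,0,0,0,1,3.5,-0.8,3,0,0,0,1,5.2,-1.1,5,0,0,0,1,6,-1.3,7,0,0,0,1,6.1,-1.3,8.5,0,0,0,1,6.1,-1.3,8.5,0,0,0,1,6.1,-1.3,8.5,0,0,0,1,6.1,-1.3,8.5,0,0,0,1])

```text
clock: 21.1
tcp_pos: [0.4374, 0.2514, 0.096]
orientation: [0.0, 0.774, 0.634, 0.0]
wrist_force: [-0.0, 0.3, -0.0]
finger_gap: 0.0856
```

Run:
```python
from h import *
for i in range(3): look("wrist")
go(.4371,.2508,.0205,-.196)
```

```text
shift cm [-0.11 -0.05  7.6 ] turn deg [ 0.1 -0.1 -0.1] t 21.25 tcp [0.4376 0.2517 0.0965] gap 0.0858 F [-0.2 -0.9 -0.2]
```

Call:
send_rows(series=[-0.1,0,2,0,0,0,1,-0.1,0,4,0,0,0,1,-0.1,0,6,0,0,0,1,-0.1,0,7,0,0,0,1,-0.1,0,7.5,0,0,0,1,-0.1,0,7.5,0,0,0,1,-0.1,0,7.5,0,0,0,1], newtons=60)

```text
clock: 21.83
tcp_pos: [0.4369, 0.2511, 0.0211]
orientation: [0.0, 0.773, 0.634, 0.0]
wrist_force: [1.3, -0.3, 0.3]
finger_gap: 0.0855
```

Call:
send_rows(series=[0,0,0,0,0,0,0,0,0,0,0,0,0,0,0,0,0,0,0,0,0,0,0,0,0,0,0,0,0,0,0,0,0,0,0,0,0,0,0,0,0,0,0,0,0,0,0,0,0,0,0,0,0,0,0,0,0,0,0,0,0,0,0])

```text
clock: 22.58
tcp_pos: [0.4368, 0.251, 0.0207]
orientation: [0.0, 0.773, 0.634, 0.0]
wrist_force: [1.3, -1.8, 5.0]
finger_gap: 0.0131
```

Run:
```python
from h import *
look("wrist")
go(*intray(0,-.088),.13,TRAY[2])
```

```text
shift cm [-32.21  26.49 -10.91] turn deg [ 0.  -0.  -2.3] t 22.63 tcp [0.4367 0.251  0.0207] gap 0.0132 F [-0.9 -1.1  5.7]
```

Call:
send_rows(series=[0,0,-1,0,0,0,0,0,0,-4,0,0,0,0,0,0,-7.5,0,0,0,0,-1.5,1.2,-10,0,0,0,0,-4,3.2,-11,0,0,0,0,-6.5,5.3,-11,0,0,0,0,-9,7.4,-11,0,0,-1,0,-11.5,9.5,-11,0,0,-1.5,0,-14,11.5,-11,0,0,-2.3,0,-16,13,-11,0,0,-2.3,0])

```text
clock: 23.47
tcp_pos: [0.5327, 0.0665, 0.1301]
orientation: [-0.0, 0.76, 0.649, -0.001]
wrist_force: [-0.1, 0.1, -3.1]
finger_gap: 0.0131
```

Run:
```python
from h import *
go(*intray(0,-.088),.13,TRAY[2])
```

```text
shift cm [-1.652e+01  1.281e+01  1.000e-02] turn deg [-0.1  0.  -0. ] t 23.47 tcp [0.5327 0.0665 0.1301] gap 0.0131 F [-0.1  0.1 -3.1]
```

Call:
send_rows(series=[-2.2,1.8,0,0,0,0,0,-5,4,0,0,0,0,0,-8,6.4,0,0,0,0,0,-11,8.8,0,0,0,0,0,-13.5,10.8,0,0,0,0,0,-15.4,12.3,0,0,0,0,0,-16.4,13.1,0,0,0,0,0,-16.4,13.1,0,0,0,0,0,-16.4,13.1,0,0,0,0,0])

```text
clock: 24.22
tcp_pos: [0.6354, -0.1136, 0.1295]
orientation: [-0.001, 0.76, 0.649, -0.0]
wrist_force: [-0.4, 0.2, -3.1]
finger_gap: 0.0129
```

Run:
```python
from h import *
for i in range(4): look("wrist")
W,im=look("wrist"); cv2.imwrite("pics/w8.png",im)
rollcheck("wrist",W,(.0895,.0335,-.0225))
go(*intray(0,-.088),.0400,TRAY[2])
s=get_state();d=(s["tcp_pos"]-[*TRAY[:2],0]);print(R.from_euler("z",-TRAY[2]).apply(d))
m=find("wrist",W,"plate",s["tcp_pos"][:2],.11)
if m is not None:
  p,f=fit("plate",[(W,m)],(*s["tcp_pos"][:2],TRAY[2]),z=s["tcp_pos"][2]-.0207);print("plate",p,f,m.sum(),"tcp",s["tcp_pos"])
```

```text
roll in tray mm -1.6 99.4 dyaw 0.0 cost 1.0
roll in tray mm -0.4 33.7 dyaw 0.003 cost 0.033
roll in tray mm -0.8 -22.3 dyaw 0.002 cost 0.017
shift cm [-0.41 -0.21  9.07] turn deg [0.  0.  0.1] t 24.62 tcp [ 0.6361 -0.1129  0.1307] gap 0.0128 F [ 0.  -0.2 -2.2]
[ 0.00206626 -0.08385152  0.13066788]
plate [ 0.63513287 -0.11172873 -0.15362659] 0.2596241342246102 15743.0 tcp [ 0.63613017 -0.11294328  0.13066788]
```

View pics/w8.png

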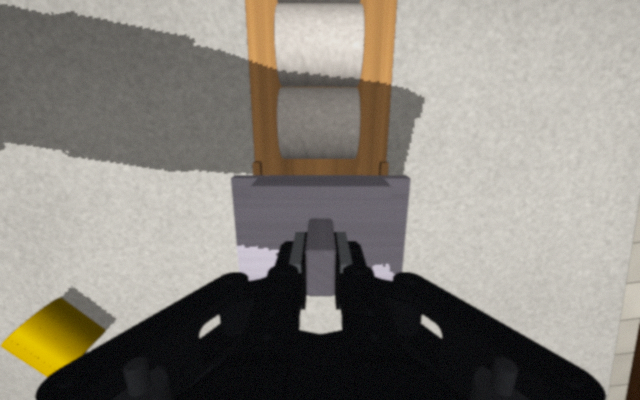

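Call:
send_rows(series=[-0.2,0,2,0,0,0,0,-0.4,-0.1,4,0,0,0,0,-0.4,-0.1,6,0,0,0,0,-0.4,-0.1,7.5,0,0,0,0,-0.4,-0.1,8,0,0,0,0,-0.4,-0.1,8,0,0,0,0,-0.4,-0.1,8,0,0,0,0])

```text
clock: 25.25
tcp_pos: [0.635, -0.1176, 0.0509]
orientation: [0.0, 0.76, 0.65, 0.0]
wrist_force: [0.5, 0.3, -2.4]
finger_gap: 0.013
```

Run:
```python
from h import *
for i in range(4): look("wrist")
W,im=look("wrist"); cv2.imwrite("pics/w9.png",im)
rollcheck("wrist",W,(.0335,-.0225))
go(*intray(0,-.088),.0265,TRAY[2])
s=get_state();d=(s["tcp_pos"]-[*TRAY[:2],0]);print(R.from_euler("z",-TRAY[2]).apply(d))
# predicted lip top and plate edges, if plate centred on tcp
c=s["tcp_pos"];r=R.from_euler("z",TRAY[2]);P=r.apply(np.array([[-50,35,8],[50,35,8],[-35,35,26],[35,35,26],[-35,29,26],[35,29,26]])/1e3)+[c[0],c[1],c[2]-.0207]
print(proj(W,P).round(1))
print(proj(W,np.array([(*intray(a*.055,-.0575),.016) for a in(-1,1)])).round(1))
```

```text
roll in tray mm -0.3 34.2 dyaw 0.003 cost 0.021
roll in tray mm -0.7 -22.5 dyaw 0.003 cost 0.029
shift cm [ 0.08 -0.19  2.47] turn deg [0.1 0.  0. ] t 25.6 tcp [ 0.6352 -0.1178  0.0512] gap 0.0131 F [ 0.2 -0.2 -2.3]
[ 0.00188521 -0.08877621  0.05118962]
[[230.1 177. ]
 [410.2 177.3]
 [249.6 185.1]
 [391.1 185.2]
 [250.4 196.7]
 [390.2 196.8]]
[[230.4 175. ]
 [403.8 175.2]]
```

View pics/w9.png

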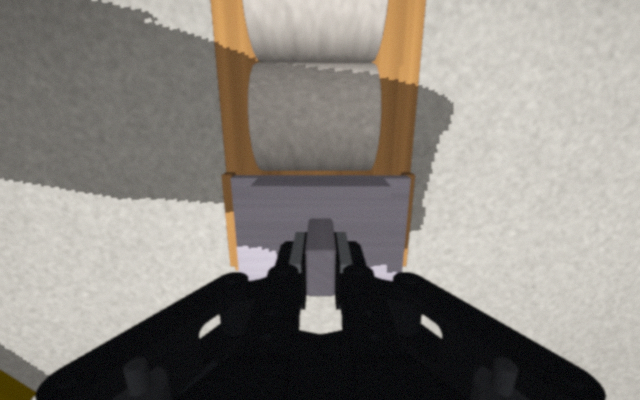

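Call:
send_rows(series=[0.1,-0.2,0,0,0,0,0,0.1,-0.2,0.4,0,0,0,0,0.1,-0.2,0.8,0,0,0,0,0.1,-0.2,1.2,0,0,0,0,0.1,-0.2,1.6,0,0,0,0,0.1,-0.2,2.0,0,0,0,0,0.1,-0.2,2.3,0,0,0,0,0.1,-0.2,2.3,0,0,0,0])

```text
clock: 26.27
tcp_pos: [0.6327, -0.1163, 0.027]
orientation: [-0.0, 0.76, 0.65, -0.0]
wrist_force: [0.0, 0.0, -2.0]
finger_gap: 0.0133
```

Run:
```python
from h import *
for i in range(3): look("wrist")
go(*intray(0,-.088),.0265,TRAY[2])
```

```text
shift cm [-0.03  0.06  0.07] turn deg [-0.  0.  0.] t 26.42 tcp [ 0.6329 -0.1164  0.0272] gap 0.0129 F [ 0.4 -0.3 -2.4]
```

Call:
send_rows(series=[0,0,0.05,0,0,0,0,0,0,0.1,0,0,0,0,0,0,0.1,0,0,0,0,0,0,0.1,0,0,0,0])

```text
clock: 26.75
tcp_pos: [0.633, -0.1164, 0.0268]
orientation: [0.0, 0.76, 0.65, 0.0]
wrist_force: [-0.9, 0.8, 2.0]
finger_gap: 0.013
```

Call:
send_rows(series=[0,0,0,0,0,0,0.6,0,0,0,0,0,0,0.6,0,0,0,0,0,0,0.6,0,0,0,0,0,0,0.6,0,0,0,0,0,0,0.6,0,0,-2,0,0,0,0.6,0,0,-5,0,0,0,0.6,0,0,-9,0,0,0,0.6,0,0,-13,0,0,0,0.6,0,0,-15,0,0,0,0.6])

```text
clock: 27.58
tcp_pos: [0.6346, -0.1168, 0.1818]
orientation: [0.003, 0.76, 0.65, 0.002]
wrist_force: [0.6, -0.8, 0.9]
finger_gap: 0.0515
```

Call:
send_rows(series=[-3,0,-1,0,0,0,0.6,-6,0,-2,0,0,0,0.6,-9,0,-3,0,0,0,0.6,-11,0,-3,0,0,0,0.6,-12,0,-3,0,0,0,0.6,-12,0,-3,0,0,0,0.6])

```text
clock: 28.08
tcp_pos: [0.6137, -0.237, 0.206]
orientation: [0.0, 0.761, 0.648, -0.0]
wrist_force: [-0.0, 1.0, -0.4]
finger_gap: 0.0513
```

Run:
```python
from h import *
for i in range(4): look("wrist")
W,im=look("wrist"); cv2.imwrite("pics/w10.png",im)
rollcheck("wrist",W,(.0895,.0335,-.0225))
g=np.array(intray(0,-.088));m=find("wrist",W,"plate",g,.012)
if m is not None:
  p,f=fit("plate",[(W,m)],(*g,TRAY[2]),z=.006);d=R.from_euler("z",-TRAY[2]).apply([*(p[:2]-TRAY[:2]),0])*1000;print("plate in tray",d.round(1),p[2]-TRAY[2],f)
print("pin",proj(W,np.array([(*intray(0,-.1095),.022)])).round(1))
print(get_state()["clock"],get_state()["wrist_force"])
```

```text
0.0895 not found
0.0335 not found
roll in tray mm -0.7 -22.6 dyaw -0.008 cost 0.026
plate in tray [ -0.9 -88.1   0. ] 0.003918133192309103 0.025661263301951343
pin [[322.   85.8]]
28.5333 [-0.42822033 -0.52748952 -0.95234937]
```

View pics/w10.png

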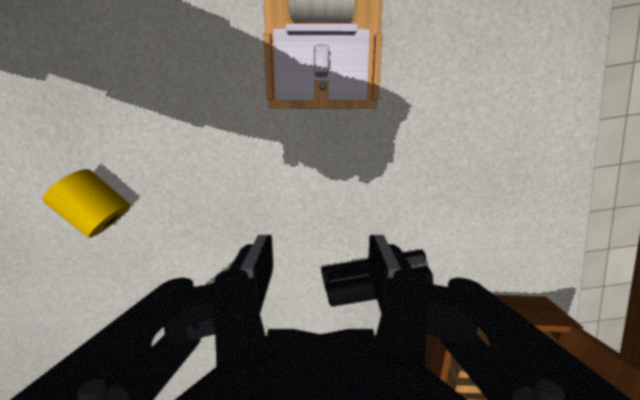

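```bash
python3 -c "
from workcell import *
print(hand_in())"
```

```text
the job is handed in; nothing more can be done
None
```

I placed the three off-white rolls in a close row against the fence and seated the stop plate over the pin. I then backed the arm clear and handed the job in at about 28.5 s of the 72 s allowed.

**Rolls:**
- After the third roll was placed, the wrist camera put the centres at tray y = +89.8, +34.2 and -22.0 mm. They were within 1 mm of the middle line and under 0.01 rad from square.
- In the last check, after the plate was seated, only the last roll was in view. It measured -22.6 mm.

**Plate:** The last check put it at x = -0.9 mm, y = -88.1 mm, 0.004 rad from square. The pin showed in the notch. It touched down at a tool height of 26.8 mm against the 26.7 mm expected, so it is flat on the board.

**Bystanders:** The arm never went near the mug, stapler or tape, but I did not re-measure them at the end.

**Checks that failed or disagreed:**
- With the arm in the way, the top camera found only one roll. It read about 2 mm off the wrist camera, which is the calibration error.
- During the plate approach, one wrist fit of the fence roll failed (cut off by the frame). The fit of the held plate was poor because the fingers hid part of it. I did not use either one on its own.
- The other two rolls were out of view in the final picture, so their end positions rest on the earlier checks.

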